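# Lay out the kit for the next dosing unit

## Robot

A 7-joint arm with a two-finger parallel gripper is mounted at the origin on the work surface. World frame = base frame: x ahead of the robot, y to its left, z up, the work surface at z = 0. Lengths are in m, angles in degrees, forces in N, time in s.
With the tool pointing down it reaches from about 0.35 to 0.9 m from the base axis. Payload 8.1 kg.
Tool frame: the origin (TCP) lies at the very end of the fingers, on their centre line; the grasp point (between the pads) lies 19 mm behind it; z points along the fingers, y is the direction in which the jaws open and shut (so a half turn about z gives the same grasp; the last joint's range is limited). The gripper opens to 92 mm and grips with 3 to 60 N. Pads are 19 mm wide; open, the fingers measure 130 mm over their backs; the gripper's body (75 mm by 190 mm) begins 47 mm behind the grasp point.
Start: joints at [65.455, 24.895, 1.432, 90.138, -0.665, 64.973, -4.303], TCP at [0.2, -0.592, 0.227] pointing down, gripper open.
Joint ranges: [-149.89, 149.89], [-25.12, 119.58], [-72.63, 75.52], [4.76, 147.25], [-75.54, 255.54], [6.69, 114.76], [-157.13, 157.13]. Speed limits (degrees/s): [127.2, 127.2, 172.46, 172.46, 180, 180, 180].

## Interface

Orientations are given as a 3x3 rotation matrix whose columns are the frame's x, y, z axes.
In Python, from rig import r gives the robot as it stands. The module is installed in compiled form; this text tells all that it offers. Calls block until the motion is done:
- r.move_to(position, orientation): joint-space move of the TCP to a pose.
- r.move_straight(position, rotation=None, vel=0.15, guard=None): straight line of the TCP; rotation=None keeps the orientation; vel is the mean speed in m/s. With guard (N) it stops when the force on the tool has changed by that much, and returns True; else False.
- r.movej(angles): joint-space move.
- r.gripper_to(opening, grasp_force=None): opening from 0.0 (shut) to 1.0 (fully open); grasp_force is the grip in N (None keeps the last); returns when the fingers have stopped.
- r.sleep(seconds).
- r.inverse_kinematics(position, orientation): joint angles nearest the present ones, or None.
- r.observe(): the state.
- r.camera(name): name is "side" or "top" or "wrist"; returns a dict with "color" (480x640x3 uint8, blue, green, red), "camera_matrix" (3x3 intrinsics, pixels), "rvec" (rotation vector, rad) and "tvec" (3), from world to camera coordinates, as OpenCV has them. Camera axes: x right, y down, z forward; pixel columns grow to the right and rows downward; lengths in m; the calibration is good to about 2 mm. A picture is of the moment at which its call begins. There is no depth.
A pose or a line that the arm cannot do raises r.PlanningError and nothing moves.
- r.sign_off(): hands the job in, once; it reports no verdict.
The state is a dict: "t": time; "joint_positions": joint angles; "dq": joint speeds; "joint_torque": joint torques, N m; "eef_pos": TCP position; "tool_rot": TCP orientation; "ft_force": force on the tool from outside, world axes, zero at the start; "torque": the same for the moment, N m; "grip_width": opening from 0.0 (shut) to 1.0 (fully open).
Only numpy, scipy, OpenCV 4.12 (cv2) and the standard library are available. Lean on these libraries where they do the work, as an engineer would, in place of code of your own. Each camera call takes 0.05 s, during which the arm holds its last target. There are 200 camera calls.

## Task

Lay out the parts kit for the next dosing unit: put the square end cap, the oblong port block, the clamp ring and the pipe tee each into the foam insert whose pocket has its shape, lying flat on the pocket's floor, and stand the white guide bush upright inside the clamp ring there. Set every part down gently, do not let it fall.

Things in the scene. Friction and masses are not known exactly. Their poses are not given: they have to be found in the camera images.
- end_cap: Loose square aluminium cylinder end cap, 54 x 54 mm, 30 mm high, about 0.2 kg, with a dark bore and four screw holes on top. Origin at the centre of its underside; z up, x and y along its sides.
- port_block: Loose oblong aluminium port block, 74 mm long (its x) by 36 mm wide (its y), 30 mm high, about 0.2 kg, three brass-rimmed ports in a row on top. Origin at the centre of its underside, z up. Either end may go first.
- clamp_ring: Loose black clamp ring lying flat, outer diameter 64 mm, bore 50 mm through, 26 mm high, about 0.1 kg, small steel marks on the top face. Origin on its axis at the underside, z along the axis, up.
- guide_bush: Loose white plastic guide bush, a plain tube standing upright, outer diameter 34 mm, bore 24 mm, 56 mm high, about 45 g. Origin on its axis at the underside, z along the axis, up. Standing in the clamp ring, on the same pocket floor, it rises 30 mm above the ring and has 8 mm of play all round, so grip it by its upper part.
- pipe_tee: Loose grey pipe tee lying flat, 85 g. Run along its x, 80 mm long (-40 to +40 mm); branch along its +y, ending in a flat mouth at y = 46 mm. Barrels 32 mm in diameter, end collars 38 mm (17 mm long on the run, 15 mm on the branch), axes 19 mm above the underside. Origin under the axes' crossing, at underside level, z up. From the run's back (y = -16 mm) to the mouth it is 62 mm wide.
- insert_square: Fixed kit-foam insert lying on the bench, black with a blue lower layer, 12 mm thick; 100 x 100 mm with a square pocket 70 x 70 mm, for the end cap. The pocket is 8 mm deep: its blue floor is 4 mm above the bench, the black top 12 mm. Origin on the bench under the pocket's centre; x and y along the sides.
- insert_oblong: Fixed kit-foam insert lying on the bench, black with a blue lower layer, 12 mm thick; 120 mm (its x) x 82 mm (its y) with an oblong pocket 90 mm (x) x 52 mm (y), for the port block. The pocket is 8 mm deep: its blue floor is 4 mm above the bench, the black top 12 mm. Origin on the bench under the pocket's centre.
- insert_round: Fixed kit-foam insert lying on the bench, black with a blue lower layer, 12 mm thick; 110 x 110 mm with a round pocket 80 mm across, for the clamp ring with the guide bush inside it. The pocket is 8 mm deep: its blue floor is 4 mm above the bench, the black top 12 mm. Origin on the bench under the pocket's centre.
- insert_tee: Fixed black foam insert with a blue lower layer like the others, 12 mm thick, 120 mm (x) by 107 mm (y from -40 to +67 mm), with a T-shaped pocket for the pipe tee, 8 mm deep, floor 4 mm above the bench: a bar 96 mm (x) by 54 mm (y -27 to +27 mm) and a stem 54 mm wide out to y = +54 mm. Origin on the bench where the tee's origin belongs, x and y as the tee's in place.
Not all that is in view belongs to the job. Leave any purple look-alike of the insert_tee alone.

How it is judged (in metres and radians):
At the end, for the whole second after the job is handed in: Cap, block, ring and tee each lie flat (4.5 deg) on their own pocket's floor (underside 2 to 6.5 mm above the bench, origin within 13 mm of the insert's); the bush stands upright in the ring on the same floor, within 12 mm of its axis; all at rest (under 20 mm/s) (horizontal distance between end_cap and insert_square below 0.013 m and z of end_cap in the frame of insert_square between 0.002 and 0.0065 m and angle between each of end_cap, port_block, clamp_ring, pipe_tee, guide_bush's own z axis and vertical below 0.08 rad and horizontal distance between port_block and insert_oblong below 0.013 m and z of port_block in the frame of insert_oblong between 0.002 and 0.0065 m and horizontal distance between clamp_ring and insert_round below 0.013 m and z of clamp_ring in the frame of insert_round between 0.002 and 0.0065 m and horizontal distance between pipe_tee and insert_tee below 0.013 m and z of pipe_tee in the frame of insert_tee between 0.002 and 0.0065 m and horizontal distance between guide_bush and clamp_ring below 0.012 m and height (world z) of guide_bush between 0.002 and 0.0065 m and linear speed of each of end_cap, port_block, clamp_ring, guide_bush, pipe_tee below 0.02 m/s); the robot touches nothing.
It fails at once if a part was dropped or flung: it moved faster than 0.75 m/s while its underside was less than 25 mm above the bench ((linear speed of end_cap above 0.75 m/s and height (world z) of end_cap below 0.025 m) or (linear speed of port_block above 0.75 m/s and height (world z) of port_block below 0.025 m) or (linear speed of clamp_ring above 0.75 m/s and height (world z) of clamp_ring below 0.025 m) or (linear speed of guide_bush above 0.75 m/s and height (world z) of guide_bush below 0.025 m) or (linear speed of pipe_tee above 0.75 m/s and height (world z) of pipe_tee below 0.025 m)).
It also fails if it takes over 112 s, if anything falls off the work surface, if the arm or the gripper's body presses on something with over 40 N, if the wrist force passes 120 N, or if a joint passes its speed limit or range.

## Working session

There is one attempt and no reset: what is moved stays moved. The work goes in short steps, each a Python script; the robot and the scene stay as the last script left them, time stands still between calls to the robot, and variables do not carry over. Pictures are saved under pics/ and viewed, about 12 in all and at most 16, crops included, and the job is handed in when it is done.

```bash
mkdir -p pics
cat > h.py <<'E'
import numpy as np, cv2
from rig import r
def snap(cam,name):
    c=r.camera(cam); cv2.imwrite(f'pics/{name}.png',c['color'])
    np.savez(f'pics/{name}.npz',K=c['camera_matrix'],rvec=c['rvec'],tvec=c['tvec']); return c
def back(name,uv,z):
    "pixels -> world points on plane z"
    d=np.load(f'pics/{name}.npz'); R=cv2.Rodrigues(d['rvec'])[0]; t=d['tvec'].reshape(3)
    o=-R.T@t; out=[]
    for u,v in uv:
        q=R.T@np.linalg.solve(d['K'],[u,v,1.]); out.append(o+q*(z-o[2])/q[2])
    return np.array(out)
def proj(name,P):
    d=np.load(f'pics/{name}.npz')
    return cv2.projectPoints(np.array(P,float).reshape(-1,3),d['rvec'],d['tvec'],d['K'],None)[0].reshape(-1,2)
def down(yaw):
    "tool down, jaw axis (tool y) at angle yaw deg in world"
    a=np.radians(yaw); y=np.array([np.cos(a),np.sin(a),0]); z=np.array([0,0,-1.]); return np.c_[np.cross(y,z),y,z]
E
python3 - <<'E'
from h import *
for c in('top','side'): 
    d=snap(c,c+'0'); print(c,d['camera_matrix'].tolist(),d['rvec'],d['tvec'])
o=r.observe(); print(o['t'],o['eef_pos'],o['tool_rot'],o['grip_width'])
E
```

```text
top [[563.8018343166593, 0.0, 318.9545955943896], [0.0, 563.8018343166593, 243.77430725298225], [0.0, 0.0, 1.0]] [ 2.17566561 -2.21367871  0.0680356 ] [0.01986272 0.41755415 1.30192879]
side [[599.3168342276979, 0.0, 312.83497536642903], [0.0, 599.3168342276979, 232.86744020712234], [0.0, 0.0, 1.0]] [ 0.20859588 -2.80492354  1.29322595] [0.43134652 0.05636688 1.29597296]
0.1 [ 0.19983605 -0.59171077  0.22600824] [[ 9.47416295e-01  3.20003107e-01 -6.12098523e-04]
 [ 3.20003652e-01 -9.47415401e-01  1.31183002e-03]
 [-1.60121886e-04 -1.43872290e-03 -9.99998952e-01]] 1.0035945965277875
```

View pics/top0.png

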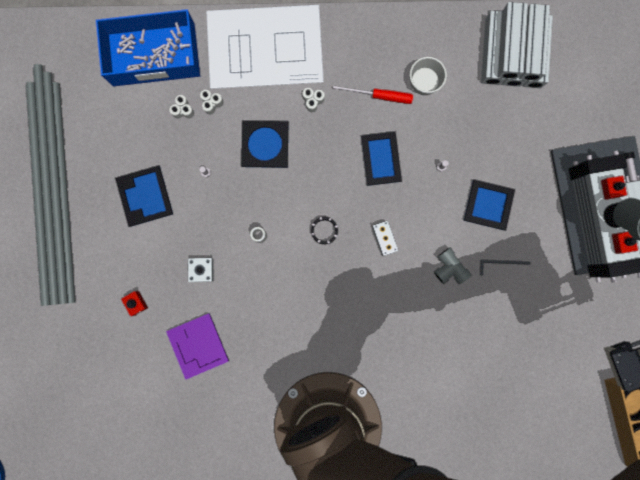

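View pics/side0.png

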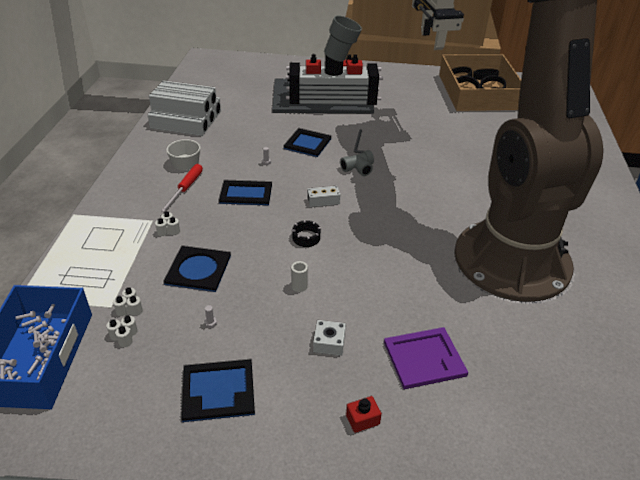

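Candidates: 
- End cap: (200,269). The red block (134,302) is not it.
- Port block: (385,238).
- Clamp ring: (324,230). The cup at (427,75) is not it.
- Bush: (258,234). The bolts at (205,171) and (442,165) and the tube clusters near the top edge are not it.
- Tee: (452,265). The one on the machine at the right is not it.
- Insert_tee: the black one at (144,195). The purple one at (197,345) is the look-alike to leave alone.

I'll check these in enlarged crops.

Run:
```python
import cv2
im=cv2.imread('pics/top0.png')
for n,(x,y,w,h) in dict(cA=(110,110,180,180),cB=(300,120,220,165)).items():
    s=3.6 if n=='cB' else 3.3
    s=600/h
    c=cv2.resize(im[y:y+h,x:x+w],None,fx=s,fy=s,interpolation=cv2.INTER_CUBIC)
    print(n,s,c.shape); cv2.imwrite(f'pics/{n}.png',c)
```

```text
cA 3.3333333333333335 (600, 600, 3)
cB 3.6363636363636362 (600, 800, 3)
```

View pics/cA.png

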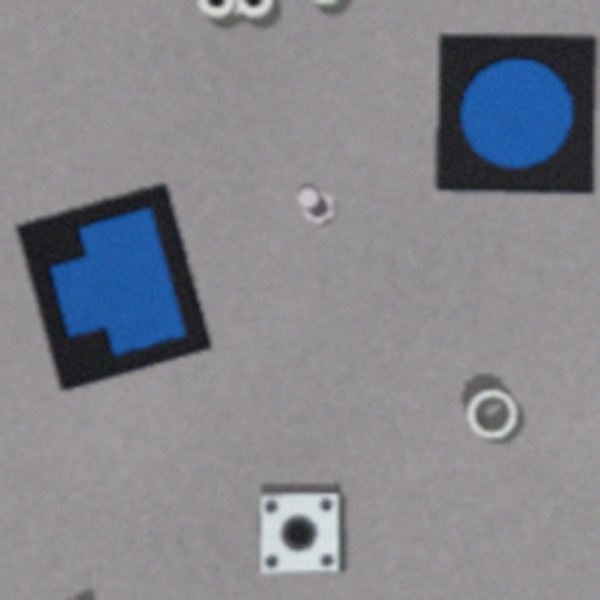

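View pics/cB.png

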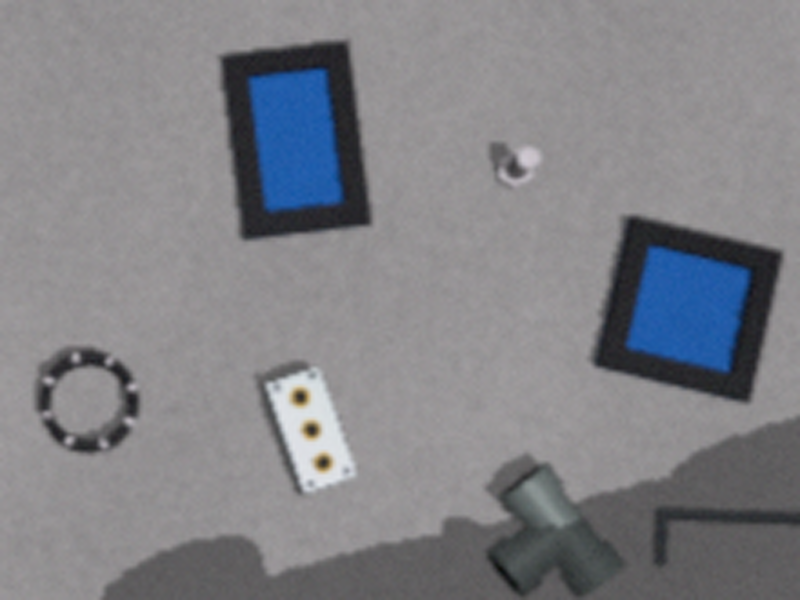

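The crops confirm the choices. cA shows the insert_tee with its stem to the left, the round insert, the bush at (493,413) and the cap at (299,533). cB shows the oblong insert, the square insert, the ring at (88,400), the block, and the tee with its crossing near (563,533) and its branch pointing down-left. Now I'll convert the pixels to poses.

```bash
cat > poses.py <<'E'
from h import *
A=lambda p:(np.array(p,float)+.5)/(10/3)-.5+110
B=lambda p:(np.array(p,float)+.5)/(40/11)-.5+np.array([300,120])
ang=lambda v:float(np.degrees(np.arctan2(v[1],v[0])))
def box(px,z):
    P=back('top0',px,z)[:,:2]; c=P.mean(0)
    e=[P[1]-P[0]+P[2]-P[3],P[2]-P[1]+P[3]-P[0]]
    return c,[np.linalg.norm(v)/2*1000 for v in e],[ang(v) for v in e]
R={}
for n,px,z in[('itee',A([(165,186),(209,348),(63,389),(19,227)]),.012),('iround',A([(441,36),(595,38),(594,192),(437,189)]),.012),
 ('iobl',B([(221,57),(347,42),(371,223),(243,238)]),.012),('isq',B([(629,216),(781,253),(748,402),(595,364)]),.012),
 ('cap',A([(261,493),(340,490),(340,572),(262,573)]),.03),('block',B([(265,382),(319,366),(356,472),(303,493)]),.03)]:
    R[n]=box(px,z)
R['bush']=back('top0',A([(493,413)]),.056)[0]; R['ring']=back('top0',B([(88,400)]),.026)[0]
T=back('top0',B([(563,533),(508,560),(527,478),(603,577)]),.019)[:,:2]; R['tee']=T[0],ang(T[1]-T[0]),ang(T[2]-T[3])
if __name__=='__main__':
    for k,v in R.items(): print(k,*[np.round(x,4 if i==0 else 1) for i,x in enumerate(v if isinstance(v,tuple) else [v])])
    w=snap('wrist','w0'); Rm=cv2.Rodrigues(w['rvec'])[0]; o=r.observe()
    M=np.array(o['tool_rot']); c=-Rm.T@np.array(w['tvec']).reshape(3)
    print('cam in tool',M.T@(c-o['eef_pos']),(Rm@M).round(2).tolist(),w['camera_matrix'][0][0],o['t'])
E
python3 poses.py
```

```text
itee [0.5371 0.4201] [119.  105.8] [-165.   104.9]
iround [0.6558 0.1362] [109.7 109.7] [-91.9 178.4]
iobl [ 0.6172 -0.1365] [ 82.8 119.1] [ -84.2 -174.2]
isq [ 0.5031 -0.387 ] [100.9  99. ] [-104.9  165.4]
cap [0.3631 0.2864] [53.9 55.6] [ -89.5 -180. ]
block [ 0.4289 -0.1397] [35.9 72.6] [ -71.9 -162.3]
bush [0.4408 0.1508 0.056 ]
ring [0.4495 0.0009 0.026 ]
tee [ 0.36   -0.3001] 115.0 36.1
cam in tool [ 0.07149309 -0.00049092 -0.15771669] [[-0.0, 1.0, -0.0], [-0.96, -0.0, -0.27], [-0.27, -0.0, 0.96]] 422.4023512446447 0.15
```

```bash
cat >> h.py <<'E'
def st(tag):
    o=r.observe(); print(tag,'t%.1f'%o['t'],'w%.1fmm'%(o['grip_width']*92),np.round(o['eef_pos'],4),'F',np.round(o['ft_force'],1),'j7 %.0f'%o['joint_positions'][6]); return o
def pick(xy,yaw,rel,force=20,opening=1.0,lift=.1):
    "rel: fingertip height above part underside (on bench)"
    D=down(yaw); r.move_to([*xy,.10],D); r.gripper_to(opening)
    r.move_straight([*xy,rel],D,vel=.12); r.gripper_to(0,force); st('gripped')
    r.move_straight([*xy,rel+lift],D,vel=.2)
def place(xy,yaw,rel,h0=.1,floor=.004,opening=1.0):
    D=down(yaw); z=floor+rel
    r.move_to([*xy,z+h0],D); st('above')
    r.move_straight([*xy,z+.012],D,vel=.15)
    hit=r.move_straight([*xy,z-.002],D,vel=.02,guard=4); o=st('down hit=%s'%hit)
    r.gripper_to(opening); r.move_straight([*xy,z+.09],D,vel=.2); st('released')
E
python3 - <<'E'
from h import *
r.move_to([.365,-.29,.14],down(-58)); st('x'); snap('wrist','wt')
im=cv2.imread('pics/wt.png')
E
```

```text
x t1.5 w92.2mm [ 0.3649 -0.2916  0.1403] F [ 0.2 -1.4  0.1] j7 -30
```

View pics/wt.png

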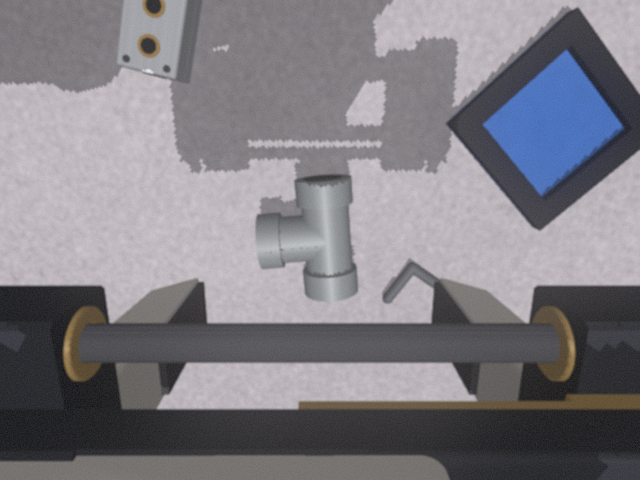

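The tee lies flat. Its branch points left, with the mouth at about (258,241). The run axis goes from (324,190) to (330.5,285), and its back edge is at x≈350.

Run:
```python
from poses import *
P=back('wt',[(324,190),(330.5,285),(324,178),(331,299),(258,241),(351,240),(328,240)],.019)[:,:2]
print(P.round(4)); x=P[0]-P[1]; print('runang',ang(x),'branch',ang(P[4]-P[6]),'len',np.linalg.norm(P[2]-P[3]),'width',np.linalg.norm(P[4]-P[5]))
b=[np.linalg.norm(P[i]-P[j]) for i,j in((4,6),)];print(b,'mid(y=15)',(P[4]+P[5])/2,'mid run',(P[2]+P[3])/2)
Q=back('wt',[(485,124),(569,48),(624,128),(543,197)],.004); print('sq pocket centre',Q.mean(0))
```

```text
[[ 0.3898 -0.28  ]
 [ 0.3348 -0.3197]
 [ 0.3966 -0.2758]
 [ 0.326  -0.3257]
 [ 0.336  -0.2601]
 [ 0.3703 -0.314 ]
 [ 0.3619 -0.3006]]
runang 35.838584229943336 branch 122.58678923127778 len 0.08647106361723672 width 0.0638834740649382
[np.float64(0.04808883043817758)] mid(y=15) [ 0.35315122 -0.28704804] mid run [ 0.36127814 -0.30071601]
sq pocket centre [ 0.50670086 -0.39081582  0.004     ]
```

Run:
```python
from h import *
pick([.353,-.2877],-55.5,.011,force=20)
place([.5367,.4216],-75,.011)
snap('wrist','wt2')
```

```text
gripped t3.5 w61.8mm [ 0.3531 -0.2878  0.0112] F [-0.5 -0.3  4.3] j7 -31
above t6.8 w62.2mm [0.5376 0.4202 0.115 ] F [-0.5 -1.6 -0.7] j7 -130
down hit=True t8.1 w62.0mm [0.5367 0.4216 0.0152] F [-0.9  0.1  5.2] j7 -132
released t9.4 w92.0mm [0.5366 0.4213 0.1049] F [ 0.8 -1.1 -0.6] j7 -130
```

View pics/wt2.png

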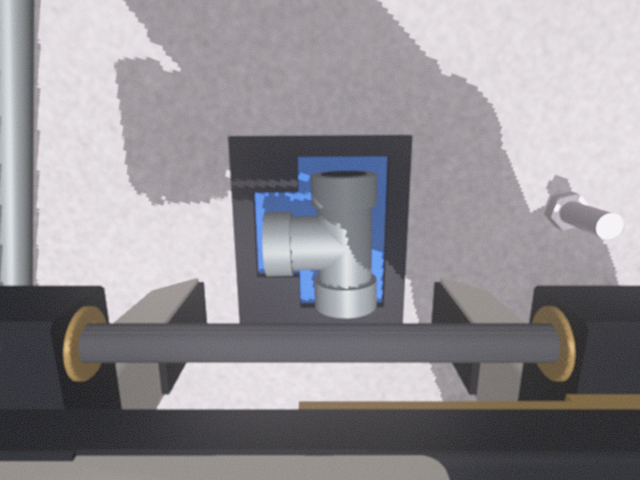

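The tee sits centred in the T pocket, with contact at the expected height. Each cycle takes only about 8 s, so I'll do the cap and the block next.

Run:
```python
from h import *
pick([.3631,.2864],0.2,.011,force=30)
place([.5042,-.388],-14.8,.011)
snap('wrist','wc2')
pick([.4289,-.1397],-72,.011,force=30)
place([.6172,-.1365],-84.2,.011)
snap('wrist','wb2')
a=np.hstack([cv2.imread(f'pics/{n}.png')[0:330] for n in('wc2','wb2')]); cv2.imwrite('pics/cb.png',cv2.resize(a,(800,206)))
```

```text
gripped t12.2 w54.2mm [0.3633 0.2864 0.0111] F [ 0.8 -0.9  3.6] j7 -78
above t15.3 w54.0mm [ 0.5052 -0.3864  0.1152] F [-0.1 -0.4 -2.4] j7 1
down hit=True t16.6 w53.7mm [ 0.5041 -0.388   0.0151] F [-0.2 -0.4  4.3] j7 -3
released t18.0 w91.8mm [ 0.5039 -0.3881  0.1049] F [-0.6  0.8 -0.6] j7 0
gripped t21.2 w35.5mm [ 0.4289 -0.1397  0.011 ] F [ 0.2 -0.4  0.2] j7 -78
above t22.7 w35.6mm [ 0.6158 -0.1363  0.1129] F [ 0.1 -0.8 -2.1] j7 -86
down hit=True t24.0 w35.4mm [ 0.6171 -0.1365  0.015 ] F [-0.5  0.8  5.7] j7 -89
released t25.6 w92.2mm [ 0.617  -0.1366  0.1049] F [-0.3 -1.1 -0.6] j7 -87
```

View pics/cb.png

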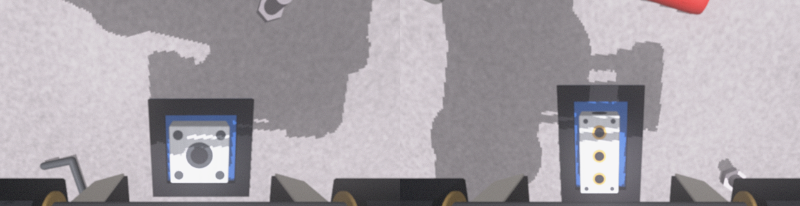

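Cap and block are both seated in their pockets. Ring next.

Run:
```python
from h import *
pick([.4495,.0009],0,.011,force=20)
place([.6558,.1362],12,.011)
r.move_to([.4408,.1508,.13],down(19)); r.sleep(.2); snap('wrist','wbush'); snap('top','top1')
im=cv2.imread('pics/top1.png')[110:180,225:305]; im=cv2.resize(im,None,fx=6,fy=6,interpolation=cv2.INTER_CUBIC)
w=cv2.imread('pics/wbush.png')[0:330,130:450]; a=np.zeros((420,800,3),np.uint8); a[:,:480]=im; a[:330,480:]=w; cv2.imwrite('pics/rb.png',a)
```

```text
gripped t28.3 w62.5mm [0.4497 0.0008 0.0112] F [-1.3 -0.5  5.4] j7 -39
above t29.9 w62.5mm [0.6546 0.1353 0.1138] F [-0.5 -0.3 -1.3] j7 -28
down hit=True t31.2 w62.5mm [0.6557 0.1361 0.0151] F [-0.4 -0.5  4.2] j7 -32
released t32.5 w91.9mm [0.6557 0.1359 0.1049] F [ 0.  -0.8 -0.5] j7 -28
```

View pics/rb.png

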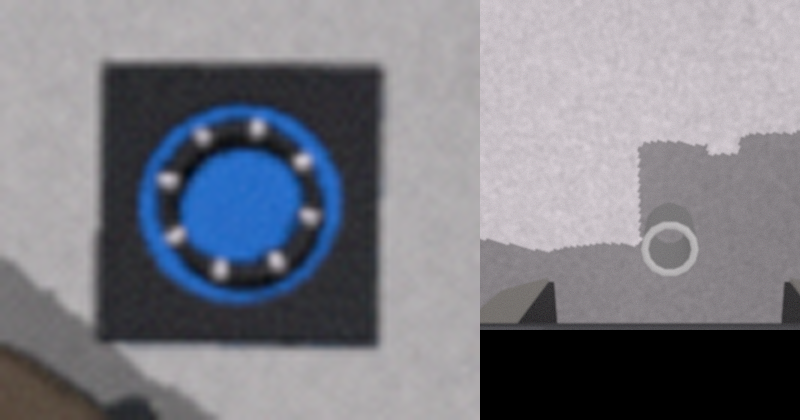

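Ring centred in its pocket. The bush top is at wrist (319,248). I'll compute both positions, then move the bush.

Run:
```python
from h import *
m=np.array([(203,136),(258,128),(303,160),(310,215),(277,261),(221,268),(176,235),(169,180)],float).mean(0)
ring=back('top1',[(m+.5)/6-.5+[225,110]],.03)[0,:2]
ring2=(ring+[.6557,.1360])/2
b=back('wbush',[(319,248)],.056)[0,:2]; print(ring,b)
b=(b+[.4408,.1508])/2
pick(b,19,.033,force=12)
place(ring2,12,.033,opening=.75)
r.move_to([.45,.0,.3],down(0)); r.sleep(.3)
snap('top','top2'); snap('side','side2')
im=cv2.imread('pics/top2.png')[110:240,110:530]; cv2.imwrite('pics/f1.png',cv2.resize(im,None,fx=1.9,fy=1.9,interpolation=cv2.INTER_CUBIC))
st('end')
```

```text
[0.65423809 0.13494508] [0.44167899 0.15247155]
gripped t35.8 w33.3mm [0.4412 0.1517 0.033 ] F [-0.5  0.4  0.5] j7 -41
above t37.3 w33.0mm [0.6532 0.1364 0.1359] F [-0.1  0.8 -0.7] j7 -27
down hit=True t38.7 w33.0mm [0.6553 0.1356 0.0367] F [1.6 0.4 3.6] j7 -31
released t40.0 w68.9mm [0.6548 0.1351 0.1266] F [-1.  -0.1 -0.7] j7 -28
end t41.6 w69.2mm [4.501e-01 2.000e-04 2.998e-01] F [ 1.4 -0.2  0. ] j7 -16
```

View pics/f1.png

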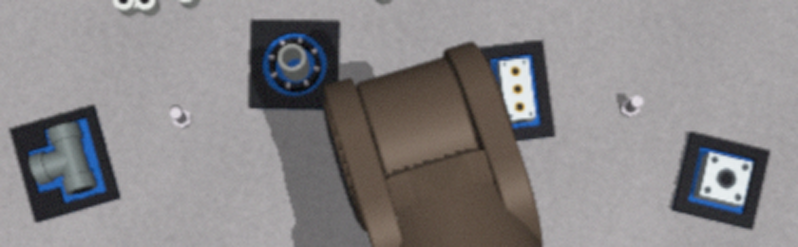

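View pics/side2.png

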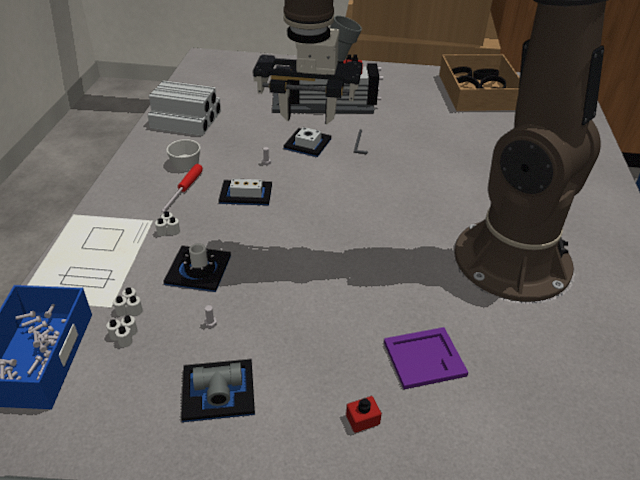

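All parts appear seated. One enlarged check of the bush, comparing it with the projected outline of an upright bush.

Run:
```python
from h import *
a=np.linspace(0,2*np.pi,60); out=[]
for n,(x,y) in dict(side2=(160,225),top2=(230,110)).items():
    im=cv2.resize(cv2.imread(f'pics/{n}.png')[y:y+80,x:x+80],(400,400),interpolation=cv2.INTER_CUBIC)
    for rad,z,c in((.017,.06,(0,0,255)),(.032,.03,(0,255,255))):
        p=proj(n,np.c_[.655+rad*np.cos(a),.1355+rad*np.sin(a),0*a+z]); p=((p-[x,y]+.5)*5-.5).round().astype(int)
        cv2.polylines(im,[p],True,c,1)
    out.append(im)
cv2.imwrite('pics/z.png',np.hstack(out))
```

```text
(no output)
```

View pics/z.png

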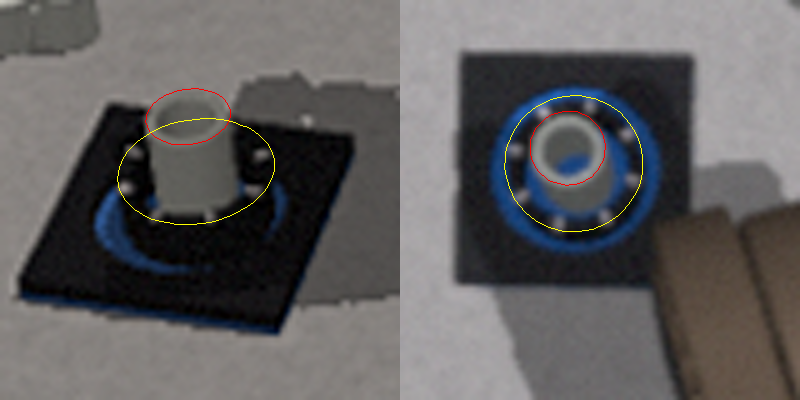

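The bush's rim and the ring match the upright, on-the-floor projection in both views, so I'm handing in.

```bash
python3 -c "
from h import *
r.sign_off(); st('off')"
```

```text
the job is handed in; nothing more can be done
the job is handed in; nothing more can be done
```

I put the tee, end cap, port block and clamp ring each into its own foam pocket, stood the guide bush inside the ring, and handed the job in. The hand-in reports no verdict. The robot's clock read 41.6 s at the last check, against the 112 s limit.

- **Seating:** each part was lowered slowly until it touched. Fingertip heights at contact put each underside 3.7 to 4.2 mm above the bench, where the pocket floor is 4 mm.
- **Position:** the last top and side pictures show all four parts lying flat in their pockets. The bush and ring match the projected outline of an upright bush to within about 2 mm. The gripper was up and clear of everything.
- **Disagreements:**
  - The ring gripped at 62.5 mm instead of 64 mm, and the bush at about 33 mm instead of 34 mm. The pictures showed nothing wrong with either.
  - My top-view and wrist-view estimates of the square insert's centre differed by about 5 mm, and I used a point nearer the top-view one. The cap still sits inside its pocket with some clearance.

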